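Put the lathe accessories back in their fitted caddy

TASK

Tidy the lathe's accessories into the wooden caddy: lay the knock-out bar along its two saddles, stand the drive centre shank up in the bored block, and slip the faceplate and the collet nut each flat down over the post made for its bore (faceplate on the thick post, nut on the thin one). The small-bore faceplate and the big-headed drive centre belong to another lathe and have no place in the caddy: leave them standing where they are.

Things in the scene. Friction and masses are not known exactly. Their poses are not given: they have to be found in the camera images.
- knockout_bar_c (a point): Centre of the knock-out bar: a straight round steel bar with a brass tip, 17 mm thick and 224 mm long, lying flat on the bench roughly crosswise (centre 8.5 mm above what it lies on). Its long direction is its y axis; its z axis points up. Loose, about 0.19 kg.
- drive_centre_c (a point): Centre (half-way up) of the lathe's drive centre: a small steel part 66 mm tall that stands on its face, the 25 mm wide round head down, a tapering shank about 16 mm thick pointing up. Loose, about 0.11 kg. z axis up.
- faceplate_c (a point): Centre (half-way up) of the faceplate: a bare-metal disc 70 mm wide and 7 mm thick with six screw holes, lying flat, with a round hub 50 mm wide in its middle that reaches 28 mm above the underside; a hole 36 mm wide goes right through. Loose, 0.30 kg. z axis up.
- collet_nut_c (a point): Centre (half-way up) of the collet nut: a plain steel ring 52 mm wide and 22 mm high, notched round the outside, with a hole 24 mm wide right through, lying flat. Loose, 0.16 kg. z axis up.
- odd_faceplate_c (a point): LOOK-ALIKE, to be left alone: centre (half-way up) of the smaller faceplate of another lathe: disc 62 mm wide and 6 mm thick with four screw holes, hub only 32 mm wide and 26 mm high, hole only 14 mm wide (goes over neither post). Loose. z axis up.
- odd_centre_c (a point): LOOK-ALIKE, to be left alone: centre (half-way up) of the big drive centre of another lathe: 86 mm tall, standing on its 42 mm wide head (too wide for the bored block), shank up. Loose. z axis up.
- saddles: Place of the bar: long wooden piece at the near edge of the caddy, 46 mm (x axis) by 246 mm (y axis). Origin under its middle, 6 mm above the bench; z up. At each end a saddle 62 mm long with a groove along y, 32 mm wide, ends open; groove floor 18 mm, rims 32 mm above the origin. Between the saddles fingers have room down to 4 mm above the origin over 122 mm. Fixed.
- bored_block: Place of the drive centre: square wooden block 80 x 80 mm, 26 mm high, with one round blind hole in its middle, 34 mm wide with a 4 mm chamfer, its floor 10 mm above the origin. Origin under the middle of the block, 6 mm above the bench; z up, axes along its sides. Fixed.
- wide_post: Place of the faceplate: one of the three square blocks in a row, 84 mm apart in any order, 70 mm behind the saddles in the caddy (tray 152 x 264 mm, rim 18 mm high). Wood, 80 x 80 mm, 26 mm high, with a dark post 27 mm thick, 34 mm above the block's top, tip rounded. The faceplate lies flat on the block. Origin under the middle of the block, 6 mm above the bench; z up, axes along its sides. Fixed.
- thin_post: Place of the collet nut: square wooden block 80 x 80 mm, 26 mm high, with a dark turned post 15 mm thick standing 30 mm above the block's top in the middle, its tip rounded. The nut lies flat on the block with the post in its hole. Origin under the middle of the block, 6 mm above the bench; z up, axes along its sides. Fixed.
Mind the look-alikes: they are no part of the job. Leave any orange or yellow look-alike of the part that bears collet_nut_c alone.

How it is judged:
By the outcome, as a careful person would: the job done as asked, in the order asked, and still so for the second after the job is handed in, with the robot touching nothing.
It also fails if it takes over 120 s, if anything falls off the work surface, if the arm or the gripper's body presses on something with over 40 N, if the wrist force passes 120 N, or if a joint passes its speed limit or range.

ROBOT

A 7-joint arm with a two-finger parallel gripper is mounted at the origin on a cart in front of the work surface, level with it; the furniture and walls round the work are solid. World frame = base frame: x ahead of the robot, y to its left, z up, the work surface at z = 0. Lengths are in m, angles in rad, forces in N, time in s.
With the tool pointing down it reaches from about 0.4 to 0.9 m from the base axis. Payload 5.6 kg.
Tool frame: the origin (TCP) lies midway between the tips of the shut fingers; the grasp point (between the pads) lies 19 mm behind it; z points along the fingers, y is the line along which they close (so a half turn about z gives the same grasp; the last joint's range is limited). The gripper opens to 92 mm and grips with 3 to 60 N. Pads are 20 mm wide; open, the fingers measure 128 mm over their backs; the gripper's body (75 mm by 189 mm) begins 69 mm behind the grasp point.
Start: joints at [1.058, 0.468, -0.012, 1.603, 0.006, 1.071, -0.056], TCP at [0.294, -0.58, 0.215] pointing down, gripper open.
Joint ranges: [-2.53, 2.53], [-0.31, 2.02], [-1.57, 1.55], [0.28, 2.44], [-1.29, 4.43], [0.15, 1.84], [-2.92, 2.92]. Speed limits (rad/s): [2.57, 2.57, 3.14, 3.14, 3.14, 3.14, 3.14].

INTERFACE

Orientations are given as a 3x3 rotation matrix whose columns are the frame's x, y, z axes.
In Python, from station import env, effector, solver, viewer, workorder, search_frame, tip_of gives the robot as it stands. Calls block until the motion is done:
- env.reach(position, orientation): joint-space move of the TCP to a pose.
- env.movel(position, frame=None, rate=0.15): straight line of the TCP; frame=None keeps the orientation; rate is the mean speed in m/s.
- env.goto_joints(angles): joint-space move.
- effector.release() and effector.grasp(squeeze=None): open the fingers fully, or close them until they stop; squeeze is the grip in N (None keeps the last).
- env.pause(seconds).
- solver.inverse_kinematics(position, orientation): joint angles nearest the present ones, or None.
- env.sense(): the state.
- viewer.read_camera(name): name is "side" or "top"; returns (picture, depth): 384x512x3 uint8, red, green, blue; 384x512 float32, m along the optical axis (not along the pixel's ray), 0 where there is no reading.
- viewer.camera_info(name): a dict with "intrinsics" (3x3 intrinsics, pixels), "eye" and "rotation" of the camera in the world. Camera axes: x right, y up, looking along -z (the intrinsics and any distortion apply to the point x, -y, -z); pixel columns grow to the right and rows downward; lengths in m; the calibration is good to about 2 mm. A picture is of the moment at which its call begins. camera_info takes no time and is no camera call.
A pose or a line that the arm cannot do raises env.PlanningError and nothing moves.
- workorder.finish_job(): hands the job in; it is judged then, once.
Trained networks look in the newest picture that a camera, given by its name, has taken for a name from the list of things; names that differ only in an ending like _2 or _b are one class to them, and where a whole thing is asked for, a point or a joint stands for the part that bears it (a point fixed in the world has none). Each returns a list of dicts, best first, with "score" (0 to 1); they miss things now and then, are a little off and sometimes report something else, mostly with a low value. They report only what shows in the picture. A call takes as long as a camera call. They do not tell look-alikes from the thing itself.
- search_frame(camera, name): "at" ([x, y, z] in m, in world coordinates, good to about 4 mm: the middle of the surface that is visible of it).
- tip_of(camera, name): "at" ([x, y, z] in m, in world coordinates, good to about 4 mm: a listed point, or the origin of a listed thing).
The state is a dict: "t": time; "joint_positions": joint angles; "joint_velocities": joint speeds; "tau": joint torques, N m; "ee_pos": TCP position; "tcp_rot": TCP orientation; "wrist_force": force on the tool from outside, world axes, zero at the start; "moment": the same for the moment, N m; "gripper_width": finger opening in m; "grasp_force": force on a finger pad.
Only numpy, scipy, OpenCV 4.12 (cv2) and the standard library are available. Lean on these libraries where they do the work, as an engineer would, in place of code of your own. Each camera call takes 0.05 s, during which the arm holds its last target. There are 200 camera calls.

## Working session

There is one attempt and no reset: what is moved stays moved. The work goes in short steps, each a Python script; the robot and the scene stay as the last script left them, time stands still between calls to the robot, and variables do not carry over. Pictures are saved under pics/ and viewed, at most 14 in all, crops included, and the job is handed in when it is done.

```bash
ls; mkdir -p pics; python3 - <<'E'
from station import *
import cv2
for c in ("top","side"):
    p,d=viewer.read_camera(c); cv2.imwrite(f"pics/{c}0.png",cv2.resize(p[:,:,::-1],(768,576)))
    i=viewer.camera_info(c); print(c,i["eye"],i["rotation"],i["intrinsics"],[k for k in i])
    for n in ["knockout_bar_c","drive_centre_c","faceplate_c","collet_nut_c","odd_faceplate_c","odd_centre_c","saddles","bored_block","wide_post","thin_post"]:
        print(n,[([round(float(x),3) for x in r["at"]],round(r["score"],2)) for r in tip_of(c,n)][:4])
E
```

```text
pics
top [ 0.37404338 -0.01392791  1.01014485] [[-0.00397282  0.98361494 -0.18023835]
 [-0.99955708  0.00140986  0.02972628]
 [ 0.02949332  0.18027662  0.98317368]] [[352.67606093   0.         261.12927907]
 [  0.         352.67606093 182.89296878]
 [  0.           0.           1.        ]] ['intrinsics', 'eye', 'rotation']
knockout_bar_c [([0.449, -0.1, 0.009], 0.94)]
drive_centre_c [([0.595, -0.263, 0.032], 0.56)]
faceplate_c [([0.541, -0.42, 0.012], 0.86)]
collet_nut_c [([0.664, -0.05, 0.011], 0.75), ([0.522, -0.221, 0.011], 0.63), ([0.604, -0.157, 0.011], 0.57)]
odd_faceplate_c [([0.422, -0.322, 0.013], 0.66)]
odd_centre_c [([0.568, -0.043, 0.046], 0.46)]
saddles [([0.451, 0.188, 0.006], 0.75)]
bored_block [([0.52, 0.271, 0.008], 0.82)]
wide_post [([0.518, 0.104, 0.003], 0.84)]
thin_post [([0.566, -0.04, 0.048], 0.68), ([0.52, 0.183, 0.005], 0.6)]
side [ 0.54326694 -1.04473917  0.51639372] [[ 0.99978229  0.01987647 -0.00634891]
 [-0.01404883  0.41625757 -0.9091382 ]
 [-0.01542767  0.90902946  0.41644619]] [[385.11004593   0.         255.94269875]
 [  0.         385.11004593 194.73585745]
 [  0.           0.           1.        ]] ['intrinsics', 'eye', 'rotation']
knockout_bar_c [([0.444, -0.104, 0.008], 0.71)]
drive_centre_c [([0.598, -0.266, 0.034], 0.5)]
faceplate_c [([0.543, -0.422, 0.017], 0.95)]
collet_nut_c [([0.598, -0.152, 0.012], 0.76), ([0.524, -0.221, 0.012], 0.56)]
odd_faceplate_c [([0.427, -0.319, 0.01], 0.61), ([0.444, -0.101, 0.01], 0.37)]
odd_centre_c [([0.564, -0.043, 0.046], 0.73)]
saddles [([0.451, 0.183, 0.002], 0.73)]
bored_block [([0.521, 0.268, 0.005], 0.64)]
wide_post [([0.522, 0.101, 0.002], 0.92)]
thin_post [([0.521, 0.188, 0.008], 0.47)]
```

View pics/top0.png

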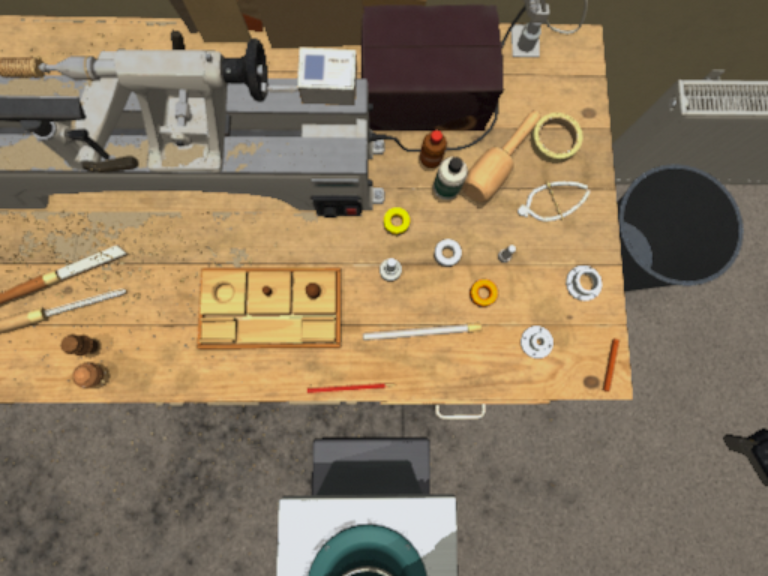

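View pics/side0.png

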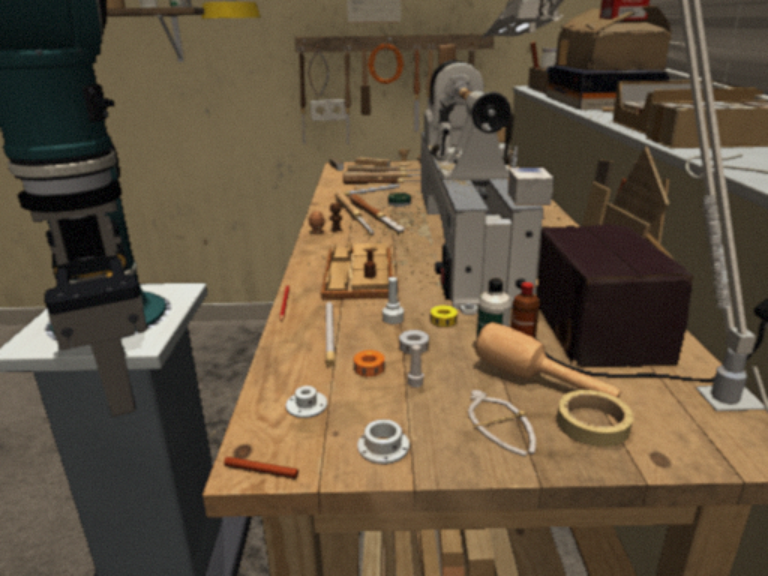

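The top view (768x576) shows:
- **Nuts:** grey at (447,252), yellow at (397,221) and orange at (484,293). The grey steel one is the collet nut.
- **Drive centres:** the small one at (508,254) is the lathe's. The big-headed one at (391,269) is the odd one.
- **Faceplates:** the wide-bore, six-hole one at (585,283) is the lathe's. The small-bore one at (537,342) is the odd one.
- **Bar and caddy:** the bar is at (422,332). In the caddy, the bored block is at (224,292), the thin post at (267,292) and the thick post at (313,290).

I'll confirm these in a crop and refine the positions from depth.

```bash
cat > h.py <<'E'
from station import *
import numpy as np, cv2
def cloud(c):
    p,d=viewer.read_camera(c); i=viewer.camera_info(c); K=i["intrinsics"]
    v,u=np.mgrid[:d.shape[0],:d.shape[1]]
    P=np.stack([(u-K[0][2])/K[0][0]*d,-(v-K[1][2])/K[1][1]*d,-d],-1)@np.array(i["rotation"]).T+np.array(i["eye"])
    P[d==0]=np.nan
    return p,P
def near(P,x,y,r,z0,z1):
    m=(np.hypot(P[...,0]-x,P[...,1]-y)<r)&(P[...,2]>z0)&(P[...,2]<z1); return P[m]
E
python3 - <<'E'
from h import *
np.set_printoptions(precision=4,suppress=True)
for c in("top","side"):
    p,P=cloud(c)
    if c=="top":
        cv2.imwrite("pics/crop1.png",cv2.resize(p[125:265,230:420,::-1],(760,560),interpolation=cv2.INTER_CUBIC))
    print(c,"table",np.nanmedian(near(P,.6,-.35,.03,-.05,.05)[:,2]))
    for n,x,y,r,z0,z1 in [("bar",.447,-.102,.13,.006,.03),("dc",.597,-.265,.03,.01,.09),("dctop",.597,-.265,.03,.05,.09),("fp",.542,-.421,.045,.003,.04),("fphub",.542,-.421,.04,.018,.04),("nut",.601,-.155,.035,.013,.04),("wpost",.52,.102,.03,.04,.09),("tpost",.52,.186,.025,.04,.09),("oc",.567,-.043,.03,.01,.12),("of",.425,-.32,.04,.003,.04)]:
        q=near(P,x,y,r,z0,z1)
        if len(q)<2: print(n,len(q));continue
        print(n,len(q),"med",np.median(q,0),"mid",(q.min(0)+q.max(0))/2,"ext",np.ptp(q,0),"zmax",q[:,2].max())
        if n in("bar",):
            w=np.linalg.svd(q[:,:2]-q[:,:2].mean(0),full_matrices=False)[2][0]; t=(q[:,:2]-q[:,:2].mean(0))@w; print("dir",w,np.ptp(t),"centre",q[:,:2].mean(0)+w*(t.max()+t.min())/2)
    # caddy
    q=P[(P[...,0]>.40)&(P[...,0]<.60)&(P[...,1]>.03)&(P[...,1]<.34)&(P[...,2]>.012)&(P[...,2]<.1)]
    print("caddy",cv2.minAreaRect(q[:,:2].astype(np.float32)))
E
```

```text
top table 3.189016171245562e-05
bar 549 med [ 0.4505 -0.1051  0.0149] mid [ 0.4557 -0.1048  0.0174] ext [0.2269 0.2301 0.0227] zmax 0.0287073911326865
dir [ 0.2273 -0.9738] 0.23737925618259278 centre [ 0.4633 -0.1061]
dc 82 med [ 0.5936 -0.2611  0.0374] mid [ 0.5972 -0.264   0.041 ] ext [0.0237 0.022  0.0573] zmax 0.0696544719608313
dctop 30 med [ 0.5964 -0.2628  0.0648] mid [ 0.5973 -0.2638  0.0604] ext [0.0133 0.0119 0.0184] zmax 0.0696544719608313
fp 367 med [ 0.5405 -0.4107  0.0104] mid [ 0.5427 -0.4176  0.0177] ext [0.0802 0.0713 0.0293] zmax 0.032327651995687656
fphub 149 med [ 0.5436 -0.4188  0.0276] mid [ 0.5431 -0.4181  0.0252] ext [0.0466 0.0474 0.0143] zmax 0.032327651995687656
nut 204 med [ 0.6004 -0.1528  0.0212] mid [ 0.6013 -0.1521  0.0201] ext [0.0504 0.0498 0.0134] zmax 0.02680074119723852
wpost 85 med [0.5197 0.1007 0.0626] mid [0.5218 0.1006 0.0545] ext [0.0251 0.0245 0.0288] zmax 0.06891402719487039
tpost 31 med [0.5205 0.1833 0.0581] mid [0.5217 0.1844 0.0527] ext [0.0139 0.0137 0.0246] zmax 0.06496250301132422
oc 168 med [ 0.5622 -0.0405  0.025 ] mid [ 0.5673 -0
[... 993 characters left out ...]
ut 183 med [ 0.5969 -0.1596  0.0221] mid [ 0.5994 -0.1555  0.0191] ext [0.0503 0.053  0.0121] zmax 0.02519591787924258
wpost 70 med [0.5176 0.0903 0.056 ] mid [0.5188 0.0933 0.0541] ext [0.0228 0.0204 0.0271] zmax 0.06763817614735068
tpost 28 med [0.5179 0.1797 0.0532] mid [0.5178 0.1794 0.0515] ext [0.0107 0.0135 0.0218] zmax 0.062386051336226434
oc 227 med [ 0.5646 -0.0518  0.0333] mid [ 0.5656 -0.0503  0.0494] ext [0.0379 0.0306 0.0772] zmax 0.08794960815367148
of 418 med [ 0.4289 -0.3337  0.0083] mid [ 0.4278 -0.3264  0.0163] ext [0.0604 0.0586 0.0265] zmax 0.029558436431011303
caddy ((0.49694177508354187, 0.17902807891368866), (0.2667114734649658, 0.1630008965730667), 89.95545196533203)
```

View pics/crop1.png

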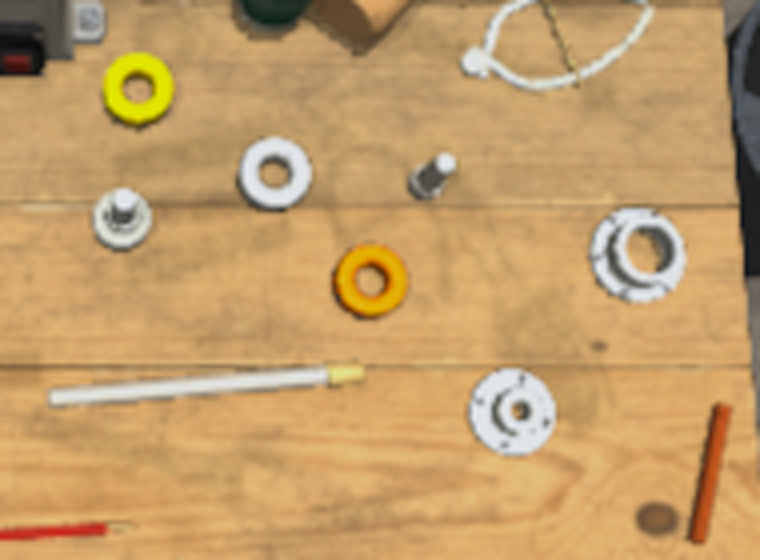

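The crop confirms the picks: grey nut at (275,173), small centre at (433,177), wide-bore faceplate at (638,254) and bar from (55,398) to (362,373). I'll leave the orange and yellow nuts, the big centre at (122,218) and the small-bore plate at (512,411). First is the bar, gripped 22 mm off its middle so the opening fingers clear the thin post.

```bash
cat >> h.py <<'E'
def R(a): c,s=np.cos(a),np.sin(a); return np.array([[c,s,0],[s,-c,0],[0,0,-1.]])
def over(x,y,z,a):
    "joint move to a pose; a or a+pi, whichever has the smaller joint 7"
    best=None
    for b in (a,a+np.pi):
        q=solver.inverse_kinematics([x,y,z],R(b))
        if q is not None and (best is None or abs(q[6])<abs(best[0])): best=(q[6],b)
    env.reach([x,y,z],R(best[1])); return best
def st(tag=""):
    s=env.sense(); print(tag,"t %.1f"%s["t"],np.round(s["ee_pos"],4),"w %.4f gf %.1f"%(s["gripper_width"],s["grasp_force"]),"F",np.round(s["wrist_force"],1)); return s
E
python3 - <<'E'
from h import *
np.set_printoptions(precision=4,suppress=True)
C=[];D=[]
for c in("top","side"):
    p,P=cloud(c)
    q=P[(abs(P[...,0]-.447)<.035)&(abs(P[...,1]+.104)<.14)&(P[...,2]>.005)&(P[...,2]<.03)][:,:2]
    w=np.linalg.svd(q-q.mean(0),full_matrices=False)[2][0]; w*=np.sign(w[1]); t=(q-q.mean(0))@w
    C.append(q.mean(0)+w*(t.max()+t.min())/2); D.append(w); print(c,C[-1],w,np.ptp(t))
C=np.mean(C,0);w=np.mean(D,0);a=np.arctan2(w[1],w[0])
g=C+.022*w; print(C,g,a)
print(over(*g,.12,a))
env.movel([*g,.0035],rate=.12); st("down")
effector.grasp(40); st("grip")
env.movel([*g,.14]); env.pause(.3); s=st("up"); print(s["moment"])
p,P=cloud("side"); cv2.imwrite("pics/bar1.png",cv2.resize(p[90:290,130:400,::-1],(756,560)))
E
```

```text
top [ 0.4497 -0.1075] [-0.0835  0.9965] 0.23640306196661612
side [ 0.4465 -0.1045] [-0.0823  0.9966] 0.22743039005469995
[ 0.4481 -0.106 ] [ 0.4463 -0.0841] 1.6537931695443515
(np.float64(-0.020675382937806703), np.float64(1.6537931695443515))
down t 4.3 [ 0.4468 -0.0841  0.004 ] w 0.0920 gf 0.0 F [0.5 0.4 0.1]
grip t 5.5 [ 0.4463 -0.0841  0.0035] w 0.0165 gf 40.0 F [ 0.4 -0.2 -1. ]
up t 6.8 [ 0.446  -0.0839  0.1395] w 0.0166 gf 40.0 F [ 0.1  0.3 -1.8]
[ 0.012  -0.0387 -0.0097]
```

View pics/bar1.png

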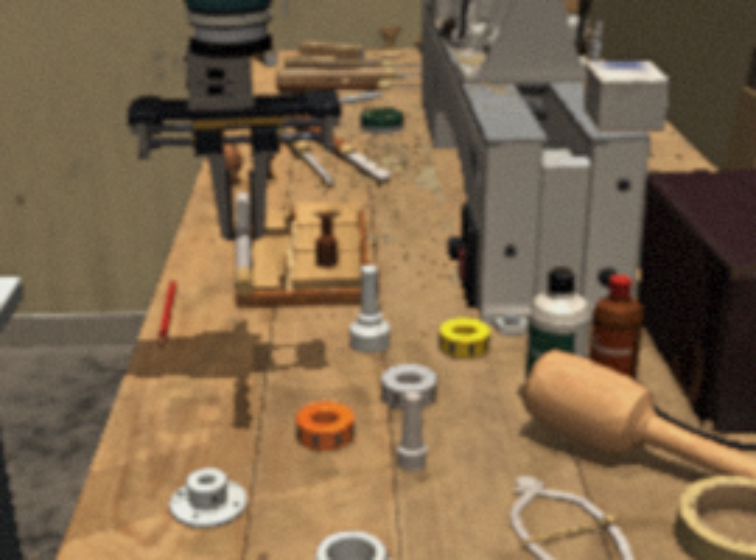

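The bar is held at about (243,235). I'll check that it's level, then carry it over the saddles.

```bash
python3 - <<'E'
from h import *
np.set_printoptions(precision=4,suppress=True)
g=[.450,.184+.022]
over(*g,.14,np.pi/2); env.pause(.3)
for c in("top","side"):
    p,P=cloud(c)
    for y0 in np.arange(.06,.33,.03):
        q=P[(abs(P[...,0]-.45)<.02)&(abs(P[...,1]-y0)<.01)&(P[...,2]>.1)&(P[...,2]<.18)]
        if len(q): print(c,"%.2f"%y0,len(q),np.median(q,0),q[:,1].min(),q[:,1].max())
E
```

```text
top 0.09 58 [0.4496 0.0896 0.1514] 0.08000434192252356 0.0993569552304794
top 0.12 48 [0.4511 0.1196 0.1503] 0.11086947020275977 0.1282550052822265
top 0.15 51 [0.45   0.1501 0.1495] 0.1403548024885972 0.1595691825930879
top 0.18 49 [0.452  0.1807 0.1504] 0.17100398860691507 0.18968067466660327
top 0.21 4 [0.4561 0.2008 0.1489] 0.20028995935893026 0.20172886820355376
side 0.09 10 [0.4494 0.0878 0.1533] 0.08008643600754062 0.09613919368655588
side 0.12 9 [0.4505 0.1181 0.1516] 0.11111450812502732 0.12925114535907567
side 0.15 9 [0.4513 0.1488 0.1521] 0.14269763631084165 0.15817087333909585
side 0.18 9 [0.4501 0.1845 0.1525] 0.17495804492237532 0.1892077004140662
side 0.21 12 [0.4482 0.2057 0.1511] 0.20308838132325735 0.21861690240564258
side 0.24 5 [0.45   0.2357 0.1515] 0.23198035254403138 0.24556672925343026
side 0.27 3 [0.4446 0.268  0.1515] 0.2670693929126138 0.2784792577495896
side 0.30 1 [0.443  0.2927 0.1512] 0.2927332279050425 0.2927332279050425
```

The bar is level and centred. Lowering it now.

```bash
python3 - <<'E'
from h import *
np.set_printoptions(precision=4,suppress=True)
env.movel([.450,.206,.0345],rate=.08); st("low")
effector.release(); st("rel"); env.pause(.2)
env.movel([.450,.206,.16],rate=.2); st("up")
over(.45,-.15,.16,np.pi/2)
for c in("top","side"):
    p,P=cloud(c)
    if c=="top": cv2.imwrite("pics/bar2.png",cv2.resize(p[170:240,120:240,::-1],(720,420),interpolation=cv2.INTER_CUBIC))
    else: cv2.imwrite("pics/bar2s.png",cv2.resize(p[150:210,200:280,::-1],(720,540),interpolation=cv2.INTER_CUBIC))
    for y0 in np.arange(.07,.31,.04):
        q=P[(abs(P[...,0]-.45)<.02)&(abs(P[...,1]-y0)<.01)&(P[...,2]>.036)&(P[...,2]<.18)]
        if len(q): print(c,"%.2f"%y0,len(q),np.median(q,0))
E
```

```text
low t 9.8 [0.4504 0.2062 0.035 ] w 0.0167 gf 40.0 F [-0.5 -0.3 -0.9]
rel t 11.0 [0.45   0.206  0.0345] w 0.0917 gf 0.0 F [-0.  -0.9  0.1]
up t 12.0 [0.4494 0.2054 0.1592] w 0.0914 gf 0.0 F [ 0.1 -1.1 -0.5]
top 0.07 12 [0.4351 0.0763 0.0393]
top 0.11 40 [0.4489 0.1103 0.0384]
top 0.15 30 [0.4516 0.1491 0.038 ]
top 0.19 30 [0.4515 0.1899 0.0384]
top 0.23 26 [0.4515 0.2289 0.0387]
top 0.27 48 [0.4503 0.2697 0.0382]
side 0.07 17 [0.4506 0.0747 0.0387]
side 0.11 11 [0.4489 0.1114 0.0398]
side 0.15 8 [0.4479 0.1496 0.0393]
side 0.19 9 [0.4508 0.1901 0.0398]
side 0.23 6 [0.4501 0.2311 0.0397]
side 0.27 11 [0.4465 0.2663 0.0393]
```

View pics/bar2.png

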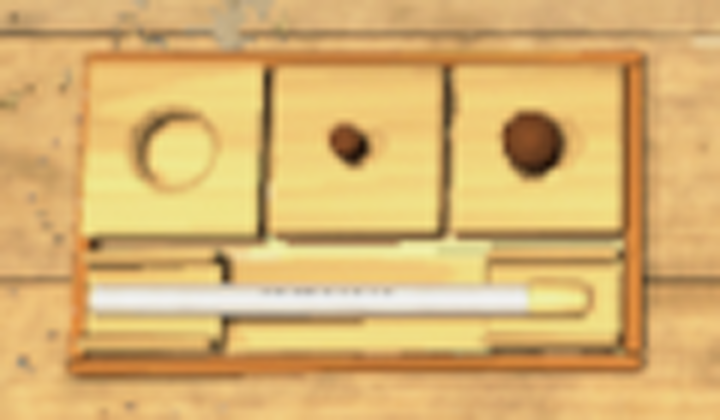

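The bar lies level in both grooves, from (90,298) to (592,298). The block order is bored, thin, thick. Now the drive centre.

```bash
python3 - <<'E'
from h import *
np.set_printoptions(precision=4,suppress=True)
g=[.596,-.2660]; a=-np.pi/4
print(over(*g,.15,a))
env.movel([*g,.026],rate=.12); st("down")
effector.grasp(25); st("grip")
env.movel([*g,.16]); 
print(over(.520,.268,.16,a)); env.pause(.3); st("above")
for c in("top","side"):
    p,P=cloud(c)
    q=near(P,.52,.268,.025,.125,.165); 
    if len(q): print(c,len(q),q.min(0),q.max(0))
    if c=="side": cv2.imwrite("pics/dc1.png",cv2.resize(p[100:210,180:330,::-1],(750,550),interpolation=cv2.INTER_CUBIC))
E
```

```text
(np.float64(0.832286336641893), 2.356194490192345)
down t 15.4 [ 0.5967 -0.2662  0.0269] w 0.0919 gf 0.0 F [-0.5  0.1 -0.2]
grip t 16.5 [ 0.596  -0.2659  0.0259] w 0.0200 gf 24.8 F [ 0.3  0.7 -0.3]
(np.float64(-0.15407543242364802), 2.356194490192345)
above t 19.8 [0.5203 0.2675 0.16  ] w 0.0199 gf 24.8 F [-0.3 -0.  -1.7]
side 55 [0.4975 0.2501 0.135 ] [0.5356 0.2751 0.165 ]
```

View pics/dc1.png

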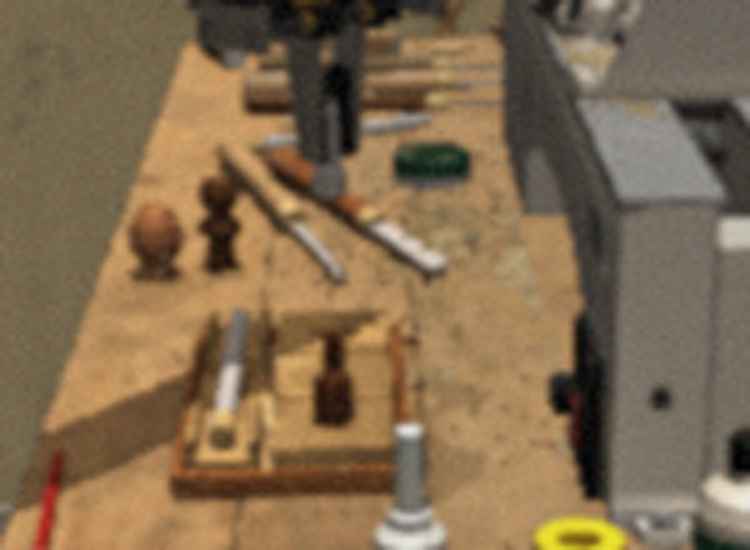

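The drive centre hangs upright between the fingers with its head at (328,180). I'll measure the head position and lower it.

```bash
python3 - <<'E'
from h import *
np.set_printoptions(precision=4,suppress=True)
p,P=cloud("side"); q=near(P,.52,.268,.03,.128,.152); print(len(q),q.min(0),q.max(0))
env.movel([.520,.268,.06],rate=.12); s=st("1")
for z in(.052,.047,.0435,.042):
    env.movel([.520,.268,z],rate=.03); s=st()
    if s["wrist_force"][2]>4: break
effector.release(); env.pause(.2); st("rel")
env.movel([.520,.268,.17],rate=.2)
over(.5424,-.4205,.17,np.pi/4)
for c in("top","side"):
    p,P=cloud(c)
    q=near(P,.52,.268,.03,.04,.11); print(c,len(q),np.median(q,0),q.min(0),q.max(0))
    if c=="side": cv2.imwrite("pics/dc2.png",cv2.resize(p[140:210,200:290,::-1],(720,560),interpolation=cv2.INTER_CUBIC))
E
```

```text
31 [0.5072 0.2491 0.1348] [0.5283 0.2629 0.1511]
1 t 20.9 [0.5204 0.2685 0.0607] w 0.0197 gf 24.8 F [0.2 0.2 0.4]
 t 21.3 [0.5199 0.268  0.0519] w 0.0200 gf 24.8 F [ 0.6  0.4 -0.9]
 t 21.6 [0.5198 0.2679 0.0468] w 0.0199 gf 24.8 F [ 1.   0.5 -0.8]
 t 21.9 [0.5198 0.2679 0.0433] w 0.0201 gf 24.8 F [ 0.1  0.4 -1. ]
 t 22.1 [0.52  0.268 0.042] w 0.0203 gf 24.8 F [ 0.3 -0.6 -1.8]
rel t 23.5 [0.52  0.268 0.042] w 0.0920 gf 0.0 F [ 0.2 -0.2  0.2]
top 61 [0.5198 0.2649 0.0727] [0.5133 0.2598 0.0417] [0.529  0.2753 0.0844]
  return _methods._mean(a, axis=axis, dtype=dtype,
  ret = um.true_divide(
Traceback (most recent call last):
ValueError: zero-size array to reduction operation minimum which has no identity
```

By depth the drive centre stands seated: its top is at 0.084 m including the camera's bias of about 3 mm, and 0.082 m is expected. Next is the faceplate, gripped from two directions to centre it.

```bash
cat >> h.py <<'E'
def fetch(g,zt,a,sq=35):
    over(*g,zt+.07,a); env.movel([*g,zt],rate=.12); effector.grasp(6); st("first"); effector.release()
    env.movel([*g,zt+.04],rate=.15); over(*g,zt+.04,a+np.pi/2); env.movel([*g,zt],rate=.12)
    effector.grasp(sq); st("second"); env.movel([*g,.17],rate=.2)
E
python3 - <<'E'
from h import *
np.set_printoptions(precision=4,suppress=True)
fetch([.5424,-.4205],.0095,-np.pi/4)
over(.520,.100,.17,np.pi/4); env.pause(.3); s=st("above"); print(s["moment"])
p,P=cloud("side"); q=near(P,.52,.10,.05,.155,.172); print(len(q),q.min(0),q.max(0))
cv2.imwrite("pics/fp1.png",cv2.resize(p[100:230,180:330,::-1],(690,598),interpolation=cv2.INTER_CUBIC))
E
```

```text
first t 29.5 [ 0.5426 -0.4205  0.0096] w 0.0485 gf 6.0 F [-0.2 -0.8  0.9]
second t 33.2 [ 0.5424 -0.4205  0.0096] w 0.0474 gf 35.0 F [-0.1  0.9  0.9]
above t 36.3 [0.5202 0.0995 0.17  ] w 0.0475 gf 34.9 F [ 0.1 -0.5 -2.7]
[ 0.0017 -0.0167  0.0125]
88 [0.4865 0.0596 0.1623] [0.551  0.1115 0.1719]
```

View pics/fp1.png

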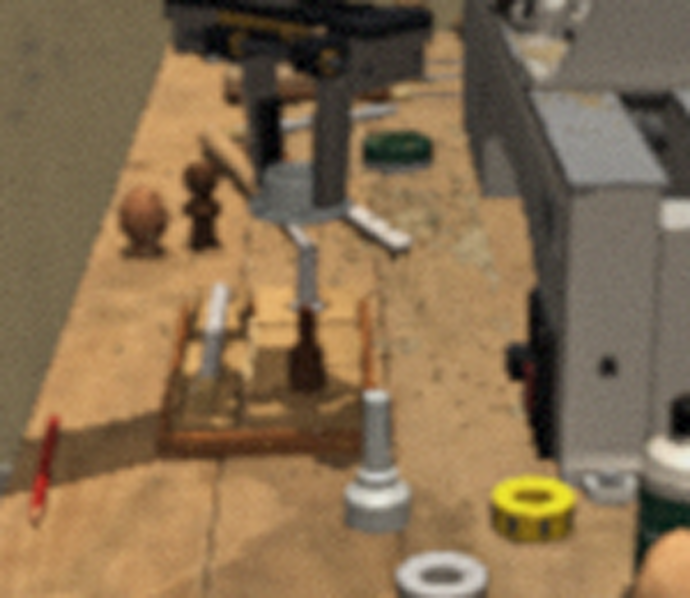

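The faceplate is held flat at (300,205) and its x matches the post. The drive centre stands in its bore at (307,270). Lowering with force checks.

```bash
cat >> h.py <<'E'
def lower(x,y,zs,fmax=6):
    for z in zs:
        env.movel([x,y,z],rate=.04); s=st()
        if s["wrist_force"][2]>fmax: return False
    return True
E
python3 - <<'E'
from h import *
np.set_printoptions(precision=4,suppress=True)
env.movel([.520,.100,.085],rate=.12); st()
ok=lower(.520,.100,[.076,.070,.062,.052,.0455,.0422]); print(ok)
E
```

```text
t 37.2 [0.5206 0.1003 0.0856] w 0.0470 gf 34.9 F [-0.6 -0.4 -3.1]
 t 37.6 [0.5199 0.0999 0.0759] w 0.0475 gf 34.9 F [ 0.2  0.4 -2.7]
 t 37.9 [0.5198 0.1    0.0697] w 0.0474 gf 34.9 F [ 0.3 -0.7 -2.4]
 t 38.2 [0.5197 0.1    0.0616] w 0.0475 gf 34.9 F [ 0.4 -0.8 -2.2]
 t 38.6 [0.5197 0.1    0.0517] w 0.0474 gf 34.9 F [ 0.5  0.2 -2.2]
 t 38.9 [0.5198 0.1    0.0452] w 0.0476 gf 34.9 F [-0.6 -0.2 -3.1]
 t 39.2 [0.5198 0.1    0.042 ] w 0.0473 gf 34.9 F [-0.4 -0.1 -2.7]
True
```

It slid on with no contact. I'll release it, check the clearance around the nut and look at the faceplate.

```bash
python3 - <<'E'
from h import *
np.set_printoptions(precision=4,suppress=True)
effector.release(); env.pause(.2); st("rel")
env.movel([.520,.100,.17],rate=.2)
over(.56,-.35,.2,-np.pi/4)
for c in("top","side"):
    p,P=cloud(c)
    q=near(P,.52,.10,.045,.036,.08); print(c,"fp",len(q),np.median(q,0),q.min(0),q.max(0))
    q=near(P,.52,.10,.025,.05,.064); print("hub",np.median(q[:,2]),q.min(0),q.max(0))
    q=near(P,.60,-.154,.035,.013,.04); print("nut",(q.min(0)+q.max(0))/2)
    q=P[(P[...,0]>.63)&(P[...,0]<.8)&(abs(P[...,1]+.15)<.12)&(P[...,2]>.06)&(P[...,2]<.15)]; print("tall",q.min(0),q.max(0))
    if c=="top": cv2.imwrite("pics/fp2.png",cv2.resize(p[170:240,120:240,::-1],(720,420),interpolation=cv2.INTER_CUBIC))
E
```

```text
rel t 40.2 [0.52   0.1    0.0422] w 0.0917 gf 0.0 F [-0.  -0.   0.5]
top fp 456 [0.518  0.0987 0.0472] [0.487  0.0656 0.036 ] [0.5547 0.1348 0.0684]
hub 0.06026721285481901 [0.4967 0.0755 0.0505] [0.5445 0.1238 0.064 ]
nut [ 0.6014 -0.1521  0.0194]
tall [ 0.7035 -0.2675  0.06  ] [ 0.7999 -0.1026  0.1313]
side fp 77 [0.5365 0.0855 0.0483] [0.5268 0.067  0.0361] [0.5522 0.1209 0.0652]
hub 0.05983070349925157 [0.5268 0.0786 0.0517] [0.5429 0.1209 0.0634]
nut [ 0.5994 -0.1557  0.0195]
tall [ 0.7013 -0.2696  0.06  ] [ 0.7998 -0.1162  0.1298]
```

View pics/fp2.png

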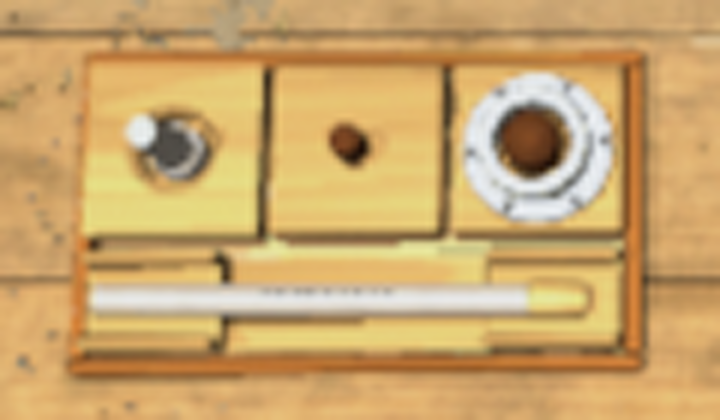

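The drive centre stands in its bore at (175,145) and the faceplate is flat over the thick post at (535,147). The nut is last. I'll close along y so the gripper stays clear of the bottles behind it.

```bash
python3 - <<'E'
from h import *
np.set_printoptions(precision=4,suppress=True)
g=[.6004,-.1538]
print(over(*g,.12,0)); env.movel([*g,.007],rate=.12); effector.grasp(35); s=st("grip"); 
env.movel([*g,.17],rate=.2)
print(over(.520,.184,.17,np.pi/4)); env.pause(.2); st("above")
env.movel([.520,.184,.08],rate=.12); st()
ok=lower(.520,.184,[.070,.065,.060,.050,.044,.0397]); print(ok)
if ok:
    effector.release(); env.pause(.2); st("rel"); env.movel([.520,.184,.17],rate=.2)
    over(.45,-.35,.25,np.pi/4)
    for c in("top","side"):
        p,P=cloud(c)
        q=near(P,.52,.184,.03,.042,.08); print(c,len(q),np.median(q,0),q.min(0),q.max(0))
        cv2.imwrite(f"pics/end_{c}.png",cv2.resize(p[:,:,::-1],(768,576),interpolation=cv2.INTER_CUBIC))
E
```

```text
(np.float64(1.194554546945814), 3.141592653589793)
grip t 45.7 [ 0.6004 -0.1537  0.007 ] w 0.0474 gf 35.0 F [-0.3  0.2  0.5]
(np.float64(1.3344987738293939), 3.9269908169872414)
above t 48.1 [0.5207 0.1827 0.1698] w 0.0477 gf 35.0 F [-0.4 -0.7 -0.8]
 t 49.0 [0.5204 0.1845 0.0806] w 0.0471 gf 35.0 F [ 0.4  0.8 -1.9]
 t 49.4 [0.5199 0.184  0.0699] w 0.0472 gf 35.0 F [-0.4 -0.1 -2.6]
 t 49.7 [0.5199 0.1839 0.0647] w 0.0473 gf 35.0 F [ 1.3  0.1 -2.2]
 t 50.0 [0.5198 0.1839 0.0597] w 0.0478 gf 35.0 F [ 0.2  0.4 -2.4]
 t 50.4 [0.5198 0.184  0.0497] w 0.0476 gf 35.0 F [ 0.6  0.7 -1.5]
 t 50.7 [0.5198 0.1839 0.0437] w 0.0479 gf 35.0 F [-0.1  0.3 -2. ]
 t 51.0 [0.5199 0.1839 0.0394] w 0.0475 gf 35.0 F [-0.  -0.4 -1.2]
True
rel t 51.9 [0.52   0.184  0.0397] w 0.0920 gf 0.0 F [ 0.4 -0.7  0.4]
top 271 [0.5209 0.1833 0.0536] [0.4964 0.1584 0.0421] [0.5463 0.2089 0.0637]
side 104 [0.5197 0.1745 0.054 ] [0.4922 0.1553 0.0423] [0.5434 0.2015 0.0631]
```

View pics/end_top.png

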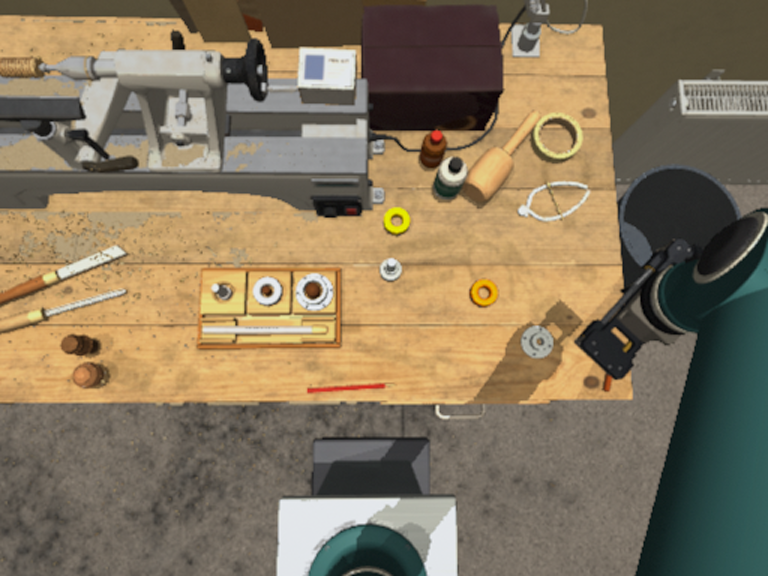

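View pics/end_side.png

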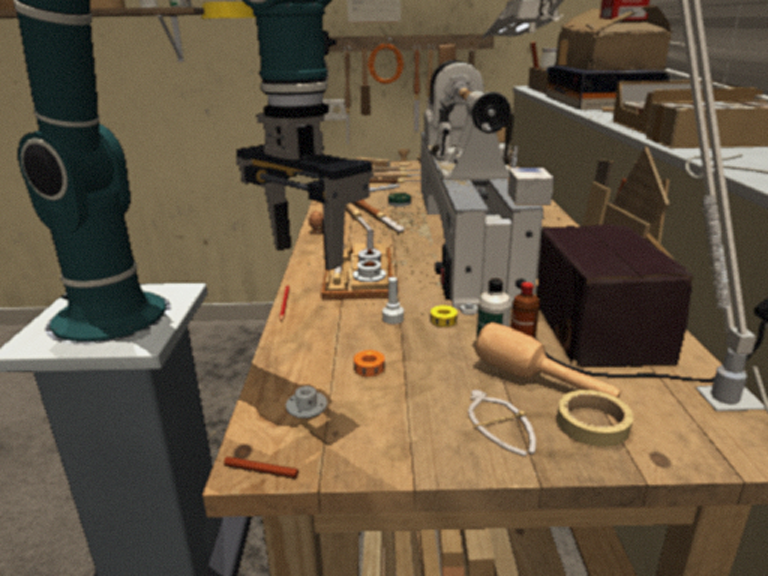

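All four parts are in place: drive centre at (222,292), nut at (267,291), faceplate at (313,290) and bar at (265,330). The odd plate at (537,342), the big centre at (391,269) and the yellow and orange nuts haven't moved, and the arm is clear.

```bash
python3 -c "
from station import *
print(workorder.finish_job())"
```

```text
the job is handed in; nothing more can be done
None
```

The job is handed in after about 55 s of robot time: the bar, drive centre, faceplate and collet nut are each in their place in the caddy, set down in the order asked, and the look-alikes were left untouched; no verdict came back.

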